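# Seat a brittle ceramic tube in the microscope's sloping cradle

### The job

Take the longer of the two white ceramic tubes from the black rack and lay it in the sloping cradle under the boom microscope, lowering it in the grip until it is felt to touch, and easing it down the slope until its lower end rests against the cradle's foot plate; then let go. The ceramic is brittle: grip it with no more than about 15 N, and never press or knock it against anything with more than about 20 N; nor lean on the microscope with the gripper. Leave the short tube, the bottle, the flange and the beaker where they are.

Things in the scene. Friction and masses are not known exactly. Their poses are not given: they have to be found in the camera images.
- tube: Long white ceramic tube: plain cylinder 160 mm long, 32 mm in diameter, 110 to 220 g, alike at both ends. Origin at its middle on its axis, x along it. It starts level in either bay of the rack (the short tube in the other), its axis 45 mm above the bench. It breaks if gripped with over 18 N (both fingers together 36 N) or pressed or knocked on anything with over 25 N.
- short_tube: The short white ceramic tube, not wanted: 105 mm long, 32 mm in diameter. Origin at its middle on its axis, x along the tube. Leave it in its bay.
- rack: Black rack fixed to the bench, base plate 170 x 200 x 8 mm; origin at the centre of its underside. Two bays along its x, at y = +55 and -55 mm, each a pair of grey V saddles 14 mm thick at x = +40 and -40 mm, tips 46 mm apart and 41 mm above the bench. Between the saddles (66 mm) the space under a tube is free down to the base plate.
- scope: Boom microscope fixed to the bench, orange base 20 mm thick (x -85 to +155, y -70 to +265 mm). Origin on the bench straight below the middle of a tube that is home in the cradle. x: the level direction in which the cradle rises (away from the robot), y left, z up. A tube in the cradle lies in the plane y = 0, rising towards +x at 25 degrees from level. Height: see cradle_below.
- cradle_below (a point): Point on the base plate's top, 20 mm above the bench, straight below the middle of a tube at home. The stage's height differs each time and is NOT reported: the middle of a tube at home (on its axis) is 170 to 235 mm above the bench. The stage does not give way. Cradle: two grey V saddles, 14 mm thick, 55 mm up and down the slope from the middle, tips 46 mm apart; bed 56 mm wide, 33 mm under the axis.
- foot_below (a point): Point on the base plate's top straight below where the home tube's lower end meets the foot plate. The aluminium foot plate, square to the slope, is 80 mm down the slope from the middle of a tube at home, 36 mm wide, 8 mm thick, and reaches 2 mm past the tube's axis. A tube laid higher up the saddles may stick there by friction; it then has to be eased down to the plate.
- objective (a point): Centre of the lower face of the black objective, 60 mm in diameter, which hangs 415 mm above the bench over the upper end of the cradle. Over it, from 455 mm up, is the white head, 100 mm square, and a level boom from the head to the column.
- column (a point): Foot of the steel column, 32 mm in diameter, 540 mm tall, on the base plate's top.
- bottle: Bystander: clear bottle, 60 mm in diameter, 150 mm tall, standing. Origin at the centre of its underside.
- flange: Bystander: steel blank flange, 70 mm in diameter, 30 mm tall. Origin at the centre of its underside.
- beaker: Bystander: white ceramic beaker, 72 mm in diameter, 80 mm tall. Origin at the centre of its underside.
There are look-alikes about, which are no part of the job. What is shaped like the tube but orange is not meant.

How it is judged:
By the outcome, as a careful person would: the job done as asked, in the order asked, and still so for the second after the job is handed in, with the robot touching nothing.
It also fails if it takes over 48 s, if anything falls off the work surface, if the arm or the gripper's body presses on something with over 40 N, if the wrist force passes 120 N, or if a joint passes its speed limit or range.

### The arm

A 6-joint arm with a two-finger parallel gripper is mounted at the origin on the work surface. World frame = base frame: x ahead of the robot, y to its left, z up, the work surface at z = 0. Lengths are in m, angles in rad, forces in N, time in s.
With the tool pointing down it reaches from about 0.35 to 0.975 m from the base axis. Payload 4.9 kg.
Tool frame: the origin (TCP) lies between the finger pads; the fingertips stand 14 mm ahead of it and the grasp point (between the pads) lies 5 mm behind it (manip.tcp_to_tips is the distance from the TCP to the fingertips, in m); z points along the fingers, y is the line along which they close (so a half turn about z gives the same grasp; the last joint's range is limited). The gripper opens to 85 mm and grips with 20 to 120 N. Pads are 22 mm wide; open, the fingers measure 114 mm over their backs; the gripper's body (76 mm by 85 mm) begins 54 mm behind the grasp point. The pads swing forward as they close: fully open they stand 13 mm farther back than shut.
Start: joints at [-1.24, 0.053, 1.613, -0, 1.476, -0.119], TCP at [0.272, -0.563, 0.209] pointing down, gripper open.
Joint ranges: [-3.01, 3.01], [-1.01, 2.22], [0.06, 2.58], [-1.02, 4.17], [0.09, 2.62], [-3.14, 3.14]. Speed limits (rad/s): [2.57, 2.57, 3.14, 3.14, 3.14, 3.14].

### API

Orientations are given as a unit quaternion [w, x, y, z].
In Python, from plant import manip gives the robot as it stands.
- The arm moves only by the tool servo_tool, never from a script. Its argument "moves" is a list that holds one entry, the list of rows, each a list of 7 numbers: the shift along the tool's x, y, z in mm, then the turn, a rotation vector about the tool's x, y, z in degrees, then the finger opening in mm, from 0 to 85.4. In form: [[[x, y, z, ax, ay, az, fingers], ...]]. A call has 1 to 12 rows; each row shifts and turns the commanded pose from where the row before left it, along the tool's axes as they then stand; what a row does not reach is not made up. A row lasts 1/8 s, in which the tool goes at most 62.5 mm and 10.7 degrees, less where a joint would pass 70% of its speed; a pose out of reach is approached as far as the arm can. A call with a gripper value outside its range is refused whole. The fingers move at their own pace and stop on an object; the grip force is fixed at half the most. Time passes only in rows, so rows that do not move let the fingers close. It gives the time, the measured TCP pose, the force, the opening and the grip force at its end, in the units of the state.
- manip.state(): the state, without advancing time (a new reading comes with each control period).
- manip.grab_frame(name): name is "side" or "top"; returns a dict with "image" (420x560x3 uint8, blue, green, red), "mtx" (3x3 intrinsics, pixels), "eye" and "rotation" of the camera in the world. Camera axes: x right, y down, z forward; pixel columns grow to the right and rows downward; lengths in m; the calibration is good to about 2 mm. A picture is of the moment at which its call begins. There is no depth.
- manip.job_done(): hands the job in; it is judged then, once.
The state is a dict: "time": time; "joint_pos": joint angles; "joint_vel": joint speeds; "joint_efforts": joint torques, N m; "tool_pos": TCP position; "tool_rot": TCP orientation; "contact_force": force on the tool from outside, world axes, zero at the start; "ft_torque": the same for the moment, N m; "gripper_width": opening from 0.0 (shut) to 1.0 (fully open); "grasp_force": force on a finger pad.
Only numpy, scipy, OpenCV 4.12 (cv2) and the standard library are available. Lean on these libraries where they do the work, as an engineer would, in place of code of your own. Each camera call takes 0.05 s, during which the arm holds its last target. There are 200 camera calls.

## Working session

There is one attempt and no reset: what is moved stays moved. The work goes in short steps, Python scripts to look and compute and a tool call to move; the robot and the scene stay as the last step left them, time stands still between calls to the robot, and variables do not carry over. Pictures are saved under pics/ and viewed, at most 10 in all, crops included, and the job is handed in when it is done.

Besides the shell and the picture viewer there is one more tool, called after "Call:" in YAML: its name, and indented under it one key for each argument. servo_tool: Moves the arm, as the interface text tells. Its arguments: {"type":"object","properties":{"moves":{"type":"array"}},"required":["moves"]}

```bash
ls; mkdir -p pics; python3 - <<'E'
from plant import manip
import cv2
print(manip.state(), manip.tcp_to_tips)
for n in("side","top"):
    f=manip.grab_frame(n); cv2.imwrite(f"pics/{n}0.png",f["image"]); print(n,f["mtx"].tolist(),f["eye"],f["rotation"])
E
```

```text
pics
{'time': 0.0, 'joint_pos': array([-1.24001708e+00,  5.33540690e-02,  1.61429336e+00,  1.59812999e-05,
        1.47599085e+00, -1.19020253e-01]), 'joint_vel': array([ 7.70817781e-04, -6.65779623e-04,  1.95609758e-04, -1.07700581e-03,
        7.56149611e-04,  2.33478940e-05]), 'joint_efforts': array([-4.66621696e-04, -3.93677723e+01, -3.70177460e+01, -1.79334693e-04,
        7.02415840e-03,  3.62197525e-06]), 'tool_pos': array([ 0.27151664, -0.56220436,  0.20806517]), 'tool_rot': array([-1.01792673e-03,  9.74816129e-01,  2.23007776e-01, -1.00183348e-04]), 'contact_force': array([ 0.28032292, -0.4652782 , -0.21798659]), 'ft_torque': array([ 0.00559545,  0.0136377 , -0.04885463]), 'grasp_force': 0.0, 'gripper_width': 0.9997773306833515} 0.014
side [[489.18485433793876, 0.0, 276.12335357640535], [0.0, 489.18485433793876, 209.74729555220165], [0.0, 0.0, 1.0]] [-0.46266941 -0.02110097  1.36038365] [ 0.25293427 -0.64161553  0.67572942 -0.26027585]
top [[386.4897727452337, 0.0, 285.5243448826412], [0.0, 386.4897727452337, 210.9279194917433], [0.0, 0.0, 1.0]] [ 0.31847565 -0.0797461   1.36582168] [-0.07600068  0.72553172 -0.6800391   0.07331063]
```

View pics/side0.png

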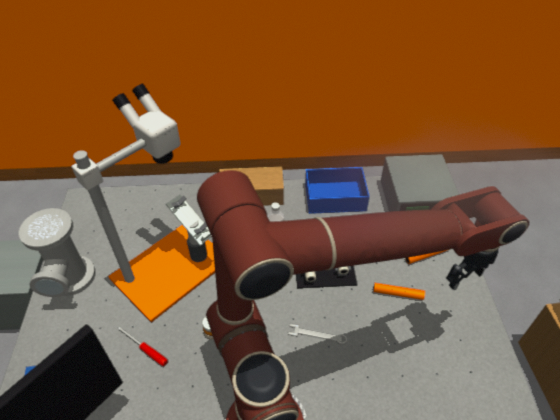

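View pics/top0.png

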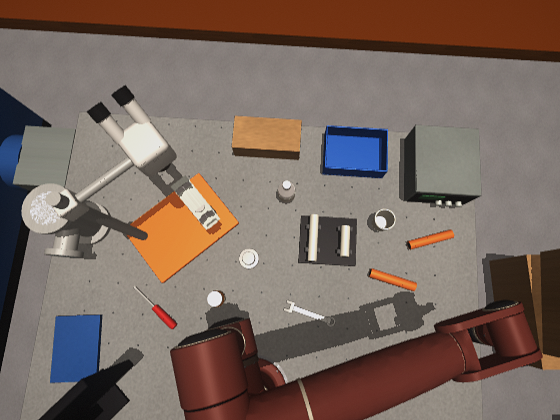

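Top view: the tube candidates are the long white tube (313,237), the short white tube (345,240), and orange look-alikes at (431,239) and (393,279). By the description I choose the white one at (313,237), in the left bay. I'll check it in one close crop.

```bash
python3 - <<'E'
import cv2,numpy as np
a=cv2.imread("pics/top0.png")
l=cv2.resize(a[140:290,120:250],None,fx=3,fy=3,interpolation=cv2.INTER_CUBIC)
r=cv2.resize(a[200:275,290:365],None,fx=5.2,fy=6,interpolation=cv2.INTER_CUBIC)
cv2.imwrite("pics/crop1.png",np.hstack([l,r]) if l.shape[0]==r.shape[0] else np.hstack([l,cv2.resize(r,(390,450))]))
E
```

```text
(no output)
```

View pics/crop1.png

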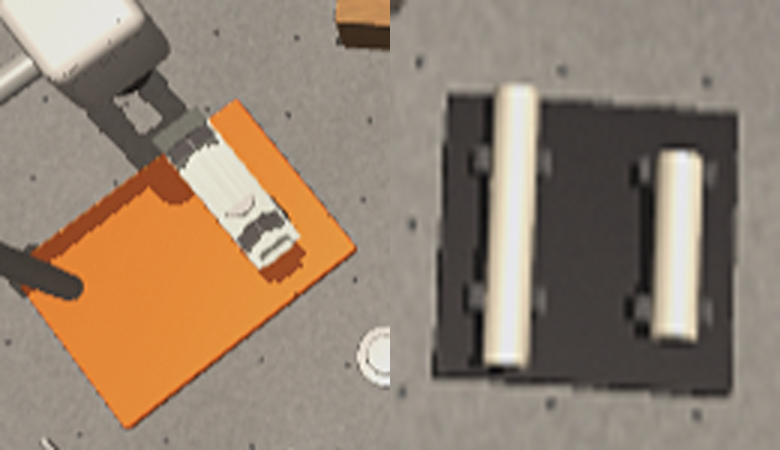

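The top crop shows the long tube in the rack's left bay, with ends at about (314,214) and (312.5,261), and the short one on the right. It also shows the orange base with its corners, and the cradle with its foot plate near (212,223).

```bash
cat > h.py <<'E'
import cv2,numpy as np
from scipy.spatial.transform import Rotation as R
from scipy.optimize import least_squares
from plant import manip
def cam(n): return manip.grab_frame(n)
def q(w): return R.from_quat([w[1],w[2],w[3],w[0]])
def rot(f):
    r=np.asarray(f["rotation"]); return r if r.shape==(3,3) else q(r).as_matrix()
def proj(f,P):
    c=(np.atleast_2d(P)-f["eye"])@rot(f); u=c@np.asarray(f["mtx"]).T; return u[:,:2]/u[:,2:]
def unproj(f,uv,z):
    d=np.c_[np.atleast_2d(uv),np.ones(len(np.atleast_2d(uv)))]@np.linalg.inv(f["mtx"]).T@rot(f).T
    return f["eye"]+d*((z-f["eye"][2])/d[:,2])[:,None]
def fitpose(f,M,uv,z,x0):
    def P(p): c,s=np.cos(p[2]),np.sin(p[2]); return np.c_[M@np.array([[c,s],[-s,c]])+p[:2],np.full(len(M),z)]
    r=least_squares(lambda p:(proj(f,P(p))-uv).ravel(),x0); return r.x,r.fun
def scope_pt(p,h,s,y,n):
    t=np.radians(25); x=s*np.cos(t)-n*np.sin(t); z=h+s*np.sin(t)+n*np.cos(t)
    c,k=np.cos(p[2]),np.sin(p[2]); return np.array([p[0]+c*x-k*y,p[1]+k*x+c*y,z])
E
python3 - <<'E'
from h import *
f=cam("top")
tl=lambda u,v:(u/3+120-1/3,v/3+140-1/3)
tr=lambda u,v:((u-390)/5.2+290-.4,v/6+200-.4)
uv=np.array([tl(355,248),tl(128,428),tl(236,100)])
print(unproj(f,uv,.02))
M=np.array([[-.085,-.07],[-.085,.265],[.155,-.07]])
w=unproj(f,uv,.02); d=w[2]-w[0]
p,e=fitpose(f,M,uv,.02,[*w[:,:2].mean(0),np.arctan2(d[1],d[0])]); print("scope",p,np.degrees(p[2]),e)
uv=np.array([tr(447,93),tr(738,112),tr(732,396),tr(433,376)])
w=unproj(f,uv,.008);print(w); d=w[0]-w[3]
M=np.array([[.085,.1],[.085,-.1],[-.085,-.1],[-.085,.1]])
pr,e=fitpose(f,M,uv,.008,[*w[:,:2].mean(0),np.arctan2(d[1],d[0])]); print("rack",pr,np.degrees(pr[2]),e)
g=f["image"].min(2)>150; n,l,st,c=cv2.connectedComponentsWithStats(g.astype(np.uint8))
for i in range(1,n):
    if 295<c[i,0]<360 and 205<c[i,1]<270 and st[i,4]>60:
        ys,xs=np.where(l==i); pts=np.c_[xs,ys]; W=unproj(f,pts,.05)[:,:2]
        vx,vy,_,_=cv2.fitLine(W.astype(np.float32),cv2.DIST_L2,0,.01,.01).ravel(); s=W@[vx,vy]
        print(c[i],st[i],W.mean(0),(W.min(0)+W.max(0))/2,np.ptp(s),np.degrees(np.arctan2(vy,vx)))
np.save("scope.npy",p)
for n in("top","side"):
    f=cam(n); im=cv2.resize(f["image"],None,fx=4,fy=4,interpolation=cv2.INTER_CUBIC)
    for h,col in((.17,(0,0,255)),(.2,(0,200,0)),(.235,(255,0,0))):
        Q=np.array([scope_pt(p,h,*a) for a in((-.08,.018,.002),(-.088,.018,.002),(-.088,-.018,.002),(-.08,-.018,.002))])
        u=((proj(f,Q)+.5)*4).astype(int)
        cv2.polylines(im,[u],True,col,1)
    print(u.mean(0)/4)
    a,b=(165,185) if n=="top" else (150,180)
    cv2.imwrite(f"pics/{n}h.png",im[b*4-60:(b+75)*4,a*4-0:(a+90)*4])
A,B=[cv2.imread(f"pics/{n}h.png") for n in("top","side")]; cv2.imwrite("pics/h.png",np.hstack([A,B]))
E
```

```text
[[0.5550819  0.09993153 0.02      ]
 [0.3303582  0.33944836 0.02      ]
 [0.72733889 0.26021536 0.02      ]]
scope [0.57005532 0.20615684 0.75248994] 43.114497527955066 [ 0.85552101 -0.15911712 -0.73248043  0.9891115  -0.09921027 -0.98658046]
[[ 0.59800416 -0.11984767  0.008     ]
 [ 0.59946911 -0.3204851   0.008     ]
 [ 0.43089491 -0.32081067  0.008     ]
 [ 0.42948303 -0.11990904  0.008     ]]
rack [ 0.51449518 -0.22025227  0.00450211] 0.2579517343803679 [ 0.02267742 -0.2831848  -0.1687137  -0.14102826 -0.05784017  0.27006655
  0.2004865   0.13908866]
[313.12790698 237.13662791] [308 214  10  47 344] [ 0.51541743 -0.16600049] [ 0.51676135 -0.16562292] 0.16048226865022258 -0.31931132
[345.23660714 240.3125    ] [341 225   9  31 224] [ 0.51139614 -0.27640065] [ 0.51259396 -0.27603872] 0.10432325593999714 -1.2204446
[212.6875 224.125 ]
[207.4375 233.75  ]
```

View pics/h.png

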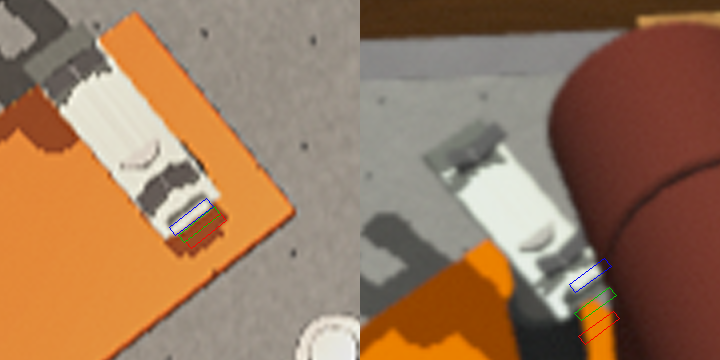

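The foot plate matches the blue outline best in both views, so the stage is high, with h at about 0.23. I'm moving over the long tube at (0.516, -0.166), with the tool's x along it.

Call:
servo_tool:
  moves:
    - [[0,0,0,0,0,8.6,60],[0,0,0,0,0,8.6,60],[0,0,0,0,0,8.6,60],[27,-44,0,0,0,0,60],[27,-44,0,0,0,0,60],[27,-44,0,0,0,0,60],[27,-44,0,0,0,0,60],[27,-44,0,0,0,0,60],[27,-44,0,0,0,0,60],[27,-44,0,0,0,0,60],[27,-44,0,0,0,0,60],[27,-44,0,0,0,0,60]]

```text
time: 1.75
tool_pos: [0.5156, -0.1654, 0.2094]
tool_rot: [0.0, 1.0, -0.0, 0.0]
contact_force: [-1.1, -0.4, 1.0]
gripper_width: 0.705
grasp_force: 0.0
```

Call:
servo_tool:
  moves:
    - [[0,0,40,0,0,0,60],[0,0,40,0,0,0,60],[0,0,40,0,0,0,55],[0,0,30,0,0,0,50],[0,0,19,0,0,0,45],[0,0,0,0,0,0,40],[0,0,0,0,0,0,37]]

```text
time: 2.62
tool_pos: [0.516, -0.1675, 0.0418]
tool_rot: [0.001, 1.0, -0.0, 0.001]
contact_force: [-0.4, -0.4, 0.6]
gripper_width: 0.434
grasp_force: 0.0
```

Call:
servo_tool:
  moves:
    - [[0,0,0,0,0,0,35],[0,0,0,0,0,0,34],[0,0,0,0,0,0,33],[0,0,0,0,0,0,33]]

```text
time: 3.12
tool_pos: [0.515, -0.167, 0.0405]
tool_rot: [0.0, 1.0, -0.0, 0.0]
contact_force: [0.6, -0.3, 0.4]
gripper_width: 0.384
grasp_force: 0.0
```

Call:
servo_tool:
  moves:
    - [[0,0,0,0,0,0,32],[0,0,0,0,0,0,32]]

```text
time: 3.38
tool_pos: [0.5149, -0.1669, 0.0402]
tool_rot: [-0.0, 1.0, -0.0, -0.0]
contact_force: [0.0, -0.4, 1.0]
gripper_width: 0.375
grasp_force: 0.0
```

Call:
servo_tool:
  moves:
    - [[0,0,0,0,0,0,31.5],[0,0,0,0,0,0,31.5]]

```text
time: 3.62
tool_pos: [0.5149, -0.1669, 0.0403]
tool_rot: [-0.0, 1.0, -0.0, -0.0]
contact_force: [0.1, 0.2, -0.3]
gripper_width: 0.368
grasp_force: 0.0
```

Call:
servo_tool:
  moves:
    - [[0,0,0,0,0,0,31],[0,0,0,0,0,0,31]]

```text
time: 3.88
tool_pos: [0.5149, -0.1669, 0.0403]
tool_rot: [-0.0, 1.0, -0.0, -0.0]
contact_force: [-1.1, -0.6, -0.7]
gripper_width: 0.365
grasp_force: 0.0
```

Call:
servo_tool:
  moves:
    - [[0,0,0,0,0,0,30.5],[0,0,0,0,0,0,30.5]]

```text
time: 4.12
tool_pos: [0.5149, -0.1669, 0.0403]
tool_rot: [-0.0, 1.0, -0.0, -0.0]
contact_force: [-0.5, -0.7, -0.1]
gripper_width: 0.359
grasp_force: 0.0
```

Call:
servo_tool:
  moves:
    - [[0,0,0,0,0,0,30],[0,0,0,0,0,0,30]]

```text
time: 4.38
tool_pos: [0.5149, -0.1669, 0.0403]
tool_rot: [-0.0, 1.0, -0.0, -0.0]
contact_force: [-0.2, -0.2, 0.5]
gripper_width: 0.353
grasp_force: 0.0
```

```bash
python3 - <<'E'
from h import *
o=[]
for n in("side","top"):
    f=cam(n); u=proj(f,[.515,-.167,.06])[0]; print(n,u)
    x,y=(u-40).clip(0).astype(int); o.append(cv2.resize(f["image"][y:y+80,x:x+80],(400,400),interpolation=cv2.INTER_CUBIC))
cv2.imwrite("pics/g.png",np.hstack(o))
E
```

```text
side [308.77312765 256.31279081]
top [313.63381465 236.75774377]
```

View pics/g.png

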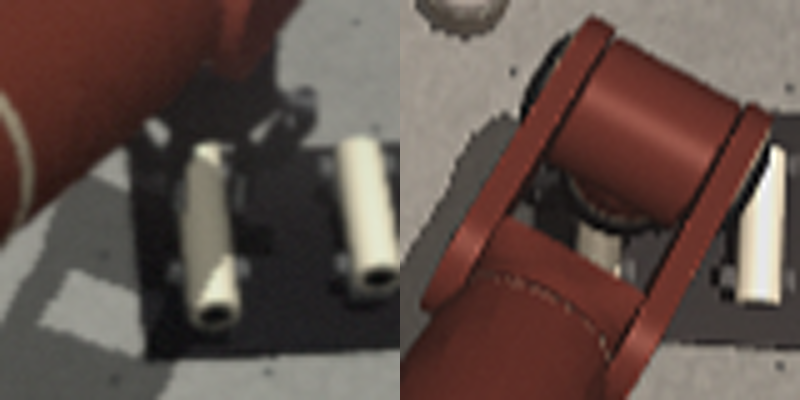

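The tube still lies between the fingers (side crop: tube at (210,240), a finger on each side). The opening scale is evidently a little off, so I'll close in small steps.

Call:
servo_tool:
  moves:
    - [[0,0,0,0,0,0,29.5],[0,0,0,0,0,0,29.5]]

```text
time: 4.72
tool_pos: [0.5149, -0.167, 0.0403]
tool_rot: [-0.0, 1.0, -0.0, -0.0]
contact_force: [-0.5, 0.3, 0.6]
gripper_width: 0.344
grasp_force: 0.0
```

Call:
servo_tool:
  moves:
    - [[0,0,0,0,0,0,29],[0,0,0,0,0,0,29]]

```text
time: 4.97
tool_pos: [0.5149, -0.1669, 0.0403]
tool_rot: [-0.0, 1.0, -0.0, -0.0]
contact_force: [0.7, -0.3, 0.7]
gripper_width: 0.337
grasp_force: 0.0
```

Call:
servo_tool:
  moves:
    - [[0,0,0,0,0,0,28.5],[0,0,0,0,0,0,28.5]]

```text
time: 5.22
tool_pos: [0.5149, -0.1669, 0.0403]
tool_rot: [-0.0, 1.0, -0.0, 0.0]
contact_force: [1.0, 0.4, -0.3]
gripper_width: 0.331
grasp_force: 0.0
```

Call:
servo_tool:
  moves:
    - [[0,0,0,0,0,0,28],[0,0,0,0,0,0,28]]

```text
time: 5.48
tool_pos: [0.5149, -0.1669, 0.0403]
tool_rot: [-0.0, 1.0, -0.0, -0.0]
contact_force: [-0.6, -0.4, -0.3]
gripper_width: 0.326
grasp_force: 0.0
```

Call:
servo_tool:
  moves:
    - [[0,0,0,0,0,0,27.5],[0,0,0,0,0,0,27.5]]

```text
time: 5.72
tool_pos: [0.5149, -0.167, 0.0403]
tool_rot: [-0.0, 1.0, -0.0, 0.0]
contact_force: [-0.5, 0.3, -0.9]
gripper_width: 0.32
grasp_force: 0.0
```

Call:
servo_tool:
  moves:
    - [[0,0,0,0,0,0,27],[0,0,0,0,0,0,27]]

```text
time: 5.98
tool_pos: [0.5149, -0.1669, 0.0403]
tool_rot: [-0.0, 1.0, -0.0, 0.0]
contact_force: [0.7, -0.1, 0.2]
gripper_width: 0.315
grasp_force: 0.0
```

Call:
servo_tool:
  moves:
    - [[0,0,0,0,0,0,26.7],[0,0,0,0,0,0,26.7]]

```text
time: 6.22
tool_pos: [0.5149, -0.1669, 0.0403]
tool_rot: [-0.0, 1.0, -0.0, -0.0]
contact_force: [0.6, -0.4, -0.0]
gripper_width: 0.314
grasp_force: 0.0
```

Call:
servo_tool:
  moves:
    - [[0,0,0,0,0,0,26.4],[0,0,0,0,0,0,26.4]]

```text
time: 6.48
tool_pos: [0.5149, -0.1669, 0.0403]
tool_rot: [-0.0, 1.0, -0.0, 0.0]
contact_force: [0.9, -0.6, 0.3]
gripper_width: 0.309
grasp_force: 0.0
```

Call:
servo_tool:
  moves:
    - [[0,0,0,0,0,0,26.1],[0,0,0,0,0,0,26.1]]

```text
time: 6.72
tool_pos: [0.5149, -0.1669, 0.0403]
tool_rot: [-0.0, 1.0, -0.0, 0.0]
contact_force: [0.1, -1.0, 0.2]
gripper_width: 0.307
grasp_force: 0.0
```

Call:
servo_tool:
  moves:
    - [[0,0,0,0,0,0,25.6],[0,0,0,0,0,0,25.6]]

```text
time: 6.98
tool_pos: [0.5149, -0.1669, 0.0403]
tool_rot: [-0.0, 1.0, -0.0, 0.0]
contact_force: [0.3, -0.2, 0.1]
gripper_width: 0.298
grasp_force: 0.0
```

Call:
servo_tool:
  moves:
    - [[0,0,0,0,0,0,25.2],[0,0,0,0,0,0,25.2]]

```text
time: 7.22
tool_pos: [0.5149, -0.1669, 0.0403]
tool_rot: [-0.0, 1.0, -0.0, -0.0]
contact_force: [-0.4, -0.8, 0.3]
gripper_width: 0.297
grasp_force: 0.0
```

Call:
servo_tool:
  moves:
    - [[0,0,0,0,0,0,24.8],[0,0,0,0,0,0,24.8]]

```text
time: 7.48
tool_pos: [0.5149, -0.1669, 0.0403]
tool_rot: [-0.0, 1.0, -0.0, -0.0]
contact_force: [0.0, -0.1, -0.2]
gripper_width: 0.291
grasp_force: 0.0
```

Call:
servo_tool:
  moves:
    - [[0,0,0,0,0,0,24.4],[0,0,0,0,0,0,24.4]]

```text
time: 7.72
tool_pos: [0.5149, -0.1669, 0.0403]
tool_rot: [-0.0, 1.0, -0.0, -0.0]
contact_force: [0.9, 0.0, 0.0]
gripper_width: 0.283
grasp_force: 0.0
```

Call:
servo_tool:
  moves:
    - [[0,0,0,0,0,0,24],[0,0,0,0,0,0,24]]

```text
time: 7.98
tool_pos: [0.5149, -0.1669, 0.0403]
tool_rot: [-0.0, 1.0, -0.0, -0.0]
contact_force: [0.0, -0.4, -0.2]
gripper_width: 0.284
grasp_force: 0.0
```

Call:
servo_tool:
  moves:
    - [[0,0,0,0,0,0,23.6],[0,0,0,0,0,0,23.6]]

```text
time: 8.22
tool_pos: [0.5149, -0.1669, 0.0403]
tool_rot: [-0.0, 1.0, -0.0, 0.0]
contact_force: [1.4, 0.1, 0.3]
gripper_width: 0.277
grasp_force: 0.0
```

```bash
python3 - <<'E'
from h import *
print(manip.state()["joint_efforts"],[a for a in dir(manip) if a[0]!='_'])
f=cam("side"); x,y=250,200
print(proj(f,[[.515,-.167+s*.016,z] for s in(-1,1) for z in(.03,.045,.1)])-[x,y])
cv2.imwrite("pics/g2.png",cv2.resize(f["image"][y:y+95,x:x+120],(792,594),interpolation=cv2.INTER_CUBIC))
E
```

```text
[ 5.17467413e-05 -3.36173093e+01 -3.26058590e+01  1.06765774e-04
  3.12927032e-04  1.26178134e-05] ['IKError', 'grab_frame', 'job_done', 'state', 'tcp_to_tips']
[[63.1479528  61.51265081]
 [63.36310848 58.82549562]
 [64.17753867 48.65378926]
 [53.6582844  61.93202568]
 [53.80935509 59.24627659]
 [54.38121376 49.07971874]]
```

View pics/g2.png

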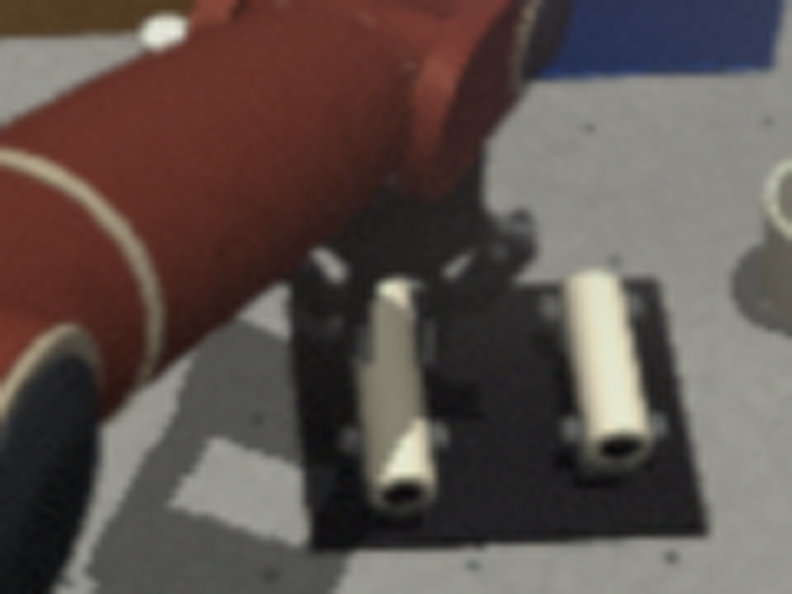

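The pads now show as grey patches right beside the tube, at (365,345) and (428,340). They're almost touching it, so I'll carry on closing gently.

Call:
servo_tool:
  moves:
    - [[0,0,0,0,0,0,23.2],[0,0,0,0,0,0,23.2]]

```text
time: 8.52
tool_pos: [0.5149, -0.1669, 0.0403]
tool_rot: [-0.0, 1.0, -0.0, -0.0]
contact_force: [0.0, -0.5, 0.6]
gripper_width: 0.274
grasp_force: 0.0
```

Call:
servo_tool:
  moves:
    - [[0,0,0,0,0,0,22.8],[0,0,0,0,0,0,22.8]]

```text
time: 8.78
tool_pos: [0.5149, -0.1669, 0.0403]
tool_rot: [0.0, 1.0, -0.0, 0.0]
contact_force: [-0.1, -0.3, 0.4]
gripper_width: 0.264
grasp_force: 0.0
```

Call:
servo_tool:
  moves:
    - [[0,0,0,0,0,0,22.4],[0,0,0,0,0,0,22.4]]

```text
time: 9.02
tool_pos: [0.5149, -0.1669, 0.0403]
tool_rot: [0.0, 1.0, -0.0, -0.0]
contact_force: [-0.4, -0.0, -0.2]
gripper_width: 0.259
grasp_force: 0.0
```

```bash
python3 - <<'E'
from h import *
f=cam("side"); x,y=250,200
c=cv2.resize(f["image"][y:y+95,x:x+120],(792,594),interpolation=cv2.INTER_CUBIC)
o=cv2.imread("pics/g2.png"); d=cv2.absdiff(c,o).max(2); print(d.max()); m=cv2.connectedComponentsWithStats((d>25).astype(np.uint8))
print([r.tolist() for r in m[2][1:] if r[4]>40])
a=cv2.resize(c[200:520,280:500],None,fx=1.8,fy=1.8); b=cv2.convertScaleAbs(a,alpha=3)
cv2.imwrite("pics/g3.png",np.hstack([a,b]))
E
```

```text
25
[]
```

View pics/g3.png

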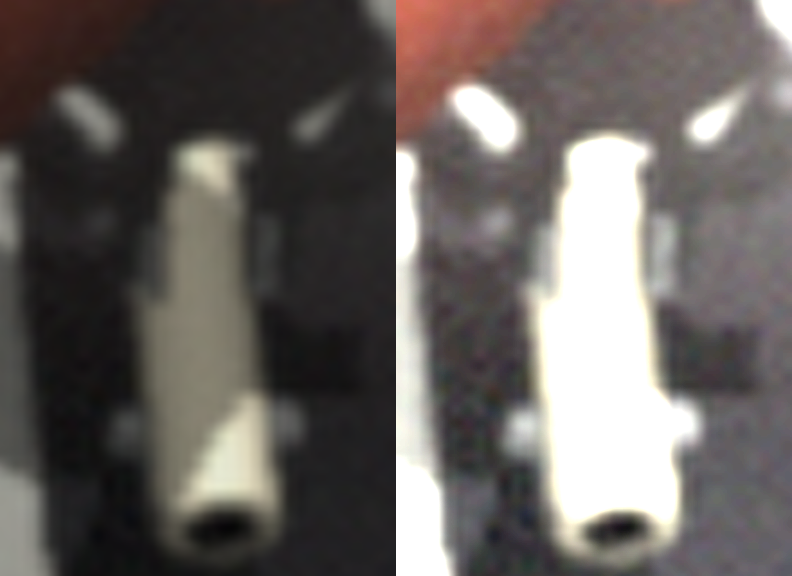

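```bash
python3 - <<'E'
from h import *
f=cam("side")
P={"near end":[.436,-.166,.045],"far end top":[.596,-.166,.061],"rack BR":[.4309,-.3208,.008],"rack BL":[.4295,-.1199,.008],"mid top":[.515,-.166,.061],"near saddle L":[.474,-.143,.041],"far saddle L":[.554,-.143,.041]}
for k,v in P.items(): print(k,(proj(f,v)[0]-[250,200])*6.6)
for z in(.026,.045,.066,.08): print(z,(proj(f,[[.515,-.167+s*.014,z] for s in(-1,1)])-[250,200])*6.6)
s=manip.state(); print(s["tool_pos"],s["joint_pos"])
E
```

```text
near end [399.74222025 519.43168077]
far end top [371.42800592 245.82172089]
rack BR [707.26958033 556.47833701]
rack BL [305.08833794 577.19479715]
mid top [386.000119   370.54467231]
near saddle L [346.01060141 462.73097049]
far saddle L [332.79548144 335.49115484]
0.026 [[412.49546492 410.84547856]
 [357.79048462 413.26520282]]
0.045 [[414.25755927 388.42175665]
 [359.08463438 390.85176669]]
0.066 [[416.2405907  363.18647603]
 [360.54106107 365.62784939]]
0.08 [[417.58380435 346.09326571]
 [361.52758443 348.54220843]]
[ 0.51494712 -0.16692987  0.04032486] [-4.50983641e-01  2.28677194e-02  1.94186144e+00  7.77668015e-07
  1.17681434e+00  1.12025465e+00]
```

```bash
python3 - <<'E'
from h import *
F={n:cam(n) for n in("side","top")}
def blobs(n,lo,hi,amin):
    im=cv2.imread(f"pics/{n}0.png"); m=cv2.inRange(cv2.cvtColor(im,cv2.COLOR_BGR2HSV),lo,hi)
    k,l,s,c=cv2.connectedComponentsWithStats(m); return [(s[i].tolist(),c[i].round(1).tolist()) for i in range(1,k) if s[i][4]>amin]
for nm,lo,hi in(("red",(0,200,120),(3,255,255)),("orange",(5,200,150),(18,255,255))):
    for n in F: print(nm,n,blobs(n,lo,hi,60))
f,g=F["top"],F["side"]
for nm,uv,z in(("orange tube",(393,279),.016),("screwdriver butt",(174,326),.012),("screwdriver tip",(136,287),.006),("base bottom",(162.3,282.4),.02),("wrench L",(287,306),.004),("wrench R",(333,322),.004)):
    W=unproj(f,[uv],z); print(nm,W[0],proj(g,W)[0])
E
```

```text
red side [([140, 343, 27, 22, 225], [153.0, 353.7])]
red top [([152, 305, 24, 24, 150], [164.6, 317.3])]
orange side [([175, 226, 13, 14, 109], [182.0, 232.2]), ([114, 240, 101, 80, 3933], [163.7, 278.6]), ([409, 253, 25, 9, 79], [418.8, 256.9]), ([374, 283, 51, 16, 376], [399.2, 290.3])]
orange top [([409, 230, 45, 19, 201], [431.8, 238.6]), ([372, 269, 45, 16, 90], [394.0, 276.7]), ([370, 274, 46, 17, 111], [391.7, 282.0])]
orange tube [ 0.39276751 -0.45003373  0.016     ] [399.12487787 291.00380277]
screwdriver butt [0.18934126 0.28385933 0.012     ] [164.32799203 362.44710195]
screwdriver tip [0.30890397 0.43227674 0.006     ] [120.34852317 328.97123903]
base bottom [0.33012784 0.33953267 0.02      ] [150.59774606 319.11390079]
wrench L [ 0.27877958 -0.0914772   0.004     ] [290.71534152 329.97338121]
wrench R [ 0.23614264 -0.2507096   0.004     ] [344.29805592 340.17694419]
```

```bash
python3 - <<'E'
from h import *
f=cam("side"); im=cv2.imread("pics/side0.png"); s=7
x,y=430,225
c=cv2.resize(im[y:y+80,x:x+80],None,fx=s,fy=s,interpolation=cv2.INTER_CUBIC); c=cv2.convertScaleAbs(c,alpha=1.6,beta=20)
t=np.array([.27152,-.56220,.20807]); Rm=q([-1.018e-3,.974816,.223,-1e-4]).as_matrix()
for d,col in((0,(0,0,255)),(.014,(0,255,0)),(.001,(255,0,0)),(-.059,(0,255,255))):
    for w in(-.0425,0,.0425):
        u=((proj(f,t+Rm@[0,w,d])[0]+.5-[x,y])*s).astype(int); cv2.circle(c,tuple(map(int,u)),4,col,-1)
cv2.imwrite("pics/start.png",c)
E
```

```text
(no output)
```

View pics/start.png

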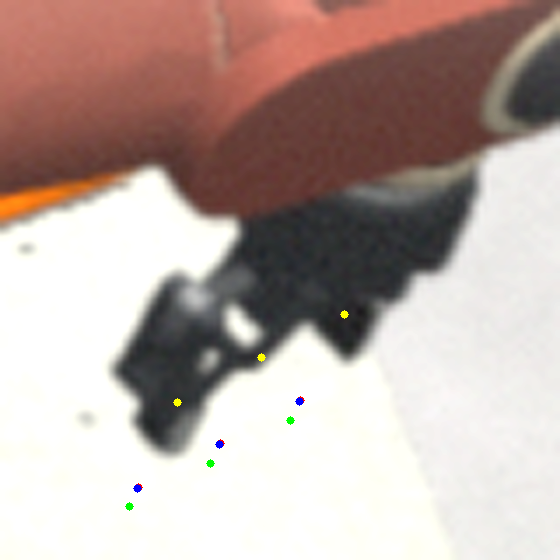

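The start-pose crop shows the real fingertips ((165,452) and (345,358)) about 29 mm short of where the reported tool frame puts them (blue dots at (138,488) and (300,401)). So the pads closed just above the tube's widest part, without touching it. I'll reopen, go 28 mm lower and close again.

Call:
servo_tool:
  moves:
    - [[0,0,0,0,0,0,55],[0,0,0,0,0,0,55],[0,0,0,0,0,0,55],[0,0,10,0,0,0,55],[0,0,10,0,0,0,50],[0,0,6,0,0,0,46]]

```text
time: 10.02
tool_pos: [0.5141, -0.1666, 0.0128]
tool_rot: [-0.0, 1.0, -0.0, -0.001]
contact_force: [0.4, -0.2, -0.1]
gripper_width: 0.539
grasp_force: 0.0
```

Call:
servo_tool:
  moves:
    - [[0,0,0,0,0,0,42],[0,0,0,0,0,0,38],[0,0,0,0,0,0,37]]

```text
time: 10.4
tool_pos: [0.5153, -0.1671, 0.0147]
tool_rot: [0.0, 1.0, -0.0, 0.0]
contact_force: [0.1, 0.3, -0.5]
gripper_width: 0.434
grasp_force: 0.0
```

Call:
servo_tool:
  moves:
    - [[0,0,0,0,0,0,36],[0,0,0,0,0,0,35]]

```text
time: 10.65
tool_pos: [0.5151, -0.1668, 0.0146]
tool_rot: [-0.0, 1.0, -0.0, 0.0]
contact_force: [0.0, 1.4, 0.6]
gripper_width: 0.409
grasp_force: 0.5
```

Call:
servo_tool:
  moves:
    - [[0,0,0,0,0,0,34.7],[0,0,0,0,0,0,34.7]]

```text
time: 10.9
tool_pos: [0.5151, -0.1667, 0.0145]
tool_rot: [-0.0, 1.0, -0.0, 0.0]
contact_force: [-0.3, 2.0, 1.6]
gripper_width: 0.404
grasp_force: 1.2
```

Call:
servo_tool:
  moves:
    - [[0,0,0,0,0,0,34.4],[0,0,0,0,0,0,34.4]]

```text
time: 11.15
tool_pos: [0.5151, -0.1666, 0.0144]
tool_rot: [-0.0, 1.0, -0.0, 0.0]
contact_force: [1.2, 3.4, 2.6]
gripper_width: 0.402
grasp_force: 2.0
```

Call:
servo_tool:
  moves:
    - [[0,-0.7,0,0,0,0,34.4],[0,0,0,0,0,0,34.2]]

```text
time: 11.4
tool_pos: [0.5148, -0.1665, 0.0142]
tool_rot: [0.0, 1.0, -0.0, -0.0]
contact_force: [0.3, 0.9, 0.9]
gripper_width: 0.399
grasp_force: 0.7
```

Call:
servo_tool:
  moves:
    - [[0,0,0,0,0,0,33.9],[0,0,0,0,0,0,33.9]]

```text
time: 11.65
tool_pos: [0.5148, -0.1663, 0.0142]
tool_rot: [0.0, 1.0, -0.0, -0.0]
contact_force: [-0.2, 1.4, 0.8]
gripper_width: 0.4
grasp_force: 0.9
```

Call:
servo_tool:
  moves:
    - [[0,0,0,0,0,0,33.5],[0,0,0,0,0,0,33.5]]

```text
time: 11.9
tool_pos: [0.5149, -0.1661, 0.0142]
tool_rot: [-0.0, 1.0, -0.0, -0.0]
contact_force: [-0.3, 2.5, 1.6]
gripper_width: 0.392
grasp_force: 1.3
```

Call:
servo_tool:
  moves:
    - [[0,0,0,0,0,0,33.1],[0,0,0,0,0,0,33.1]]

```text
time: 12.15
tool_pos: [0.5148, -0.1659, 0.0142]
tool_rot: [-0.0, 1.0, -0.0, -0.0]
contact_force: [1.0, 3.1, 2.0]
gripper_width: 0.39
grasp_force: 2.0
```

Call:
servo_tool:
  moves:
    - [[0,0,0,0,0,0,32.7],[0,0,0,0,0,0,32.7]]

```text
time: 12.4
tool_pos: [0.5149, -0.1658, 0.0143]
tool_rot: [-0.0, 1.0, -0.0, -0.0]
contact_force: [-0.1, 5.4, 2.1]
gripper_width: 0.388
grasp_force: 2.6
```

Call:
servo_tool:
  moves:
    - [[0,-1.2,0,0,0,0,32.7],[0,0,0,0,0,0,32.4]]

```text
time: 12.65
tool_pos: [0.5149, -0.1655, 0.0143]
tool_rot: [0.001, 1.0, -0.0, -0.0]
contact_force: [-0.4, 1.0, 1.4]
gripper_width: 0.385
grasp_force: 0.4
```

Call:
servo_tool:
  moves:
    - [[0,0,0,0,0,0,32],[0,0,0,0,0,0,32]]

```text
time: 12.9
tool_pos: [0.5149, -0.1653, 0.0143]
tool_rot: [0.0, 1.0, -0.0, -0.0]
contact_force: [-0.6, 0.5, 1.2]
gripper_width: 0.377
grasp_force: 0.4
```

Call:
servo_tool:
  moves:
    - [[0,0,0,0,0,0,31.6],[0,0,0,0,0,0,31.6]]

```text
time: 13.15
tool_pos: [0.5149, -0.1653, 0.0143]
tool_rot: [0.0, 1.0, -0.0, -0.0]
contact_force: [-0.8, 0.2, 0.2]
gripper_width: 0.372
grasp_force: 5.7
```

Call:
servo_tool:
  moves:
    - [[0,0,0,0,0,0,31.4],[0,0,0,0,0,0,31.4]]

```text
time: 13.4
tool_pos: [0.5149, -0.1653, 0.0144]
tool_rot: [0.0, 1.0, -0.0, -0.0]
contact_force: [-1.7, -0.8, 1.5]
gripper_width: 0.369
grasp_force: 8.9
```

Gripped on both pads at 8.9 N. Before lifting, I'll refine the scope pose from its edges with the arm out of the way.

```bash
python3 - <<'E'
from h import *
p=np.load("scope.npy"); f=cam("top"); g=cam("side"); print(p)
S=8
def edges(f,p):
    # base-plate top edge points in bright-orange mask at subpixel from upsampled image
    im=cv2.resize(f["image"],None,fx=S,fy=S,interpolation=cv2.INTER_LINEAR); h=cv2.cvtColor(im,cv2.COLOR_BGR2HSV)
    m=cv2.inRange(h,(5,180,170),(20,255,255)); c=max(cv2.findContours(m,0,cv2.CHAIN_APPROX_NONE)[0],key=cv2.contourArea)[:,0]
    return (c+.5)/S-.5
def segs(p):
    c,k=np.cos(p[2]),np.sin(p[2]); M=np.array([[-.085,.265],[-.085,-.07],[.155,-.07]])
    return np.c_[M@np.array([[c,k],[-k,c]])+p[:2],np.full(3,.02)]
def res(p,data):
    r=[]
    for f,E in data:
        u=proj(f,segs(p))
        for i in(0,1):
            a,b=u[i],u[i+1]; t=(b-a)/np.linalg.norm(b-a); n=np.array([-t[1],t[0]]); d=(E-a)@n; s=(E-a)@t
            k=(abs(D0[id(E),i][0])<3)&D0[id(E),i][1]; r.append(d[k])
    return np.concatenate(r)
for data in([(f,edges(f,p))],[(f,edges(f,p)),(g,edges(g,p))]):
  x=p
  for it in range(3):
    D0={}
    for ff,E in data:
        u=proj(ff,segs(x))
        for i in(0,1):
            a,b=u[i],u[i+1]; L=np.linalg.norm(b-a); t=(b-a)/L; n=np.array([-t[1],t[0]]); s=(E-a)@t
            D0[id(E),i]=((E-a)@n,(s>4)&(s<L-4))
    r=least_squares(res,x,args=(data,),loss="soft_l1",f_scale=.5); x=r.x
  print(len(data),x,np.degrees(x[2]),np.abs(res(x,data)).mean(),len(r.fun))
  if len(data)==1: np.save("scope2.npy",x)
# foot plate height: bright near-white pixels around the plate in both views
P=np.load("scope2.npy")
for n,ff in(("top",f),("side",g)):
    gray=cv2.cvtColor(ff["image"],cv2.COLOR_BGR2GRAY).astype(float)
    # profile along slope line y=0, n=0.002 at s=-.088..-.08 for various h: contrast plate vs surroundings
    o=[]
    for h in np.arange(.17,.2401,.005):
        Q=np.array([scope_pt(P,h,s,y,.002) for s in(-.086,-.084,-.082) for y in np.linspace(-.014,.014,7)])
        u=proj(ff,Q).astype(np.float32); o.append(cv2.remap(ff["image"].min(2).astype(np.float32),u[None,:,0],u[None,:,1],1).mean())
    print(n,np.round(o).astype(int))
E
```

```text
[0.57005532 0.20615684 0.75248994]
1 [0.56920881 0.20852086 0.74856967] 42.8898826961419 0.10013069262568858 1015
2 [0.56924106 0.2085226  0.74922003] 42.92714584015466 0.15770026275359378 1091
top [ 37  37  37  36  35  36  43  57  81 113 146 173 190 195 187]
side [50 50 49 48 48 48 47 46 45 45 44 44 44 44 43]
```

Call:
servo_tool:
  moves:
    - [[0,0,-2,0,0,0,31.3],[0,0,-8,0,0,0,31.3],[0,0,-15,0,0,0,31.3],[0,0,-15,0,0,0,31.3]]

```text
time: 14.0
tool_pos: [0.5153, -0.1652, 0.0558]
tool_rot: [0.0, 1.0, -0.0, 0.0]
contact_force: [0.1, 0.2, -0.6]
gripper_width: 0.369
grasp_force: 10.6
```

Call:
servo_tool:
  moves:
    - [[0,0,-25,0,0,-5,31.3],[0,0,-45,0,0,-9,31.3],[0,0,-50,0,0,-10,31.3],[0,0,-50,0,0,-10,31.3],[0,0,-40,0,0,-8.9,31.3],[0,0,-20,0,5,0,31.3],[0,0,0,0,8,0,31.3],[0,0,0,0,8,0,31.3],[0,0,0,0,4,0,31.3],[0,0,0,0,0,0,31.3]]

```text
time: 15.25
tool_pos: [0.514, -0.1658, 0.2846]
tool_rot: [-0.079, 0.909, 0.356, 0.201]
contact_force: [-1.2, -1.4, -2.1]
gripper_width: 0.37
grasp_force: 10.6
```

```bash
cat > t.py <<'E'
from h import *
import sys
p=np.load("scope2.npy"); s=manip.state(); Rm=q(s["tool_rot"]).as_matrix()
G=np.array([.0015,0,-.0306])  # tube middle in tool frame
def goal(h,ds,dn):
    X=scope_pt(p,h,1,0,0)-scope_pt(p,h,0,0,0); Z=-(scope_pt(p,h,0,0,1)-scope_pt(p,h,0,0,0)); Y=np.cross(Z,X)
    T=np.c_[X,Y,Z]; return T,scope_pt(p,h,ds,0,dn)-T@G
if __name__=="__main__":
    T,t=goal(*map(float,sys.argv[1:4]))
    print("pos err mm (tool)",(Rm.T@(t-s["tool_pos"])*1e3).round(1),"rot deg",np.degrees(R.from_matrix(Rm.T@T).as_rotvec()).round(2))
    print(s["joint_pos"].round(2),s["contact_force"].round(1),s["grasp_force"])
    m=np.linalg.solve(T,s["tool_pos"]+Rm@G-scope_pt(p,float(sys.argv[1]),0,0,0)); print("tube mid in cradle s,-y,-n mm",(m*1e3).round(1))
E
python3 t.py .233 .012 .06
```

```text
pos err mm (tool) [ 255.9 -237.4  141.6] rot deg [ 0.07  0.06 -0.11]
[-0.69 -0.3   1.86  0.43  1.53  0.13] [-1.2 -1.4 -2.1] 10.629059672355652
tube mid in cradle s,-y,-n mm [-244.2  236.7 -202.1]
```

Call:
servo_tool:
  moves:
    - [[12.8,-11.9,7.1,0,0,0,31.3],[25.6,-23.7,14.2,0,0,0,31.3],[30.7,-28.5,17,0,0,0,31.3],[30.7,-28.5,17,0,0,0,31.3],[30.7,-28.5,17,0,0,0,31.3],[30.7,-28.5,17,0,0,0,31.3],[30.7,-28.5,17,0,0,0,31.3],[30.7,-28.5,17,0,0,0,31.3],[23,-21.4,12.7,0,0,0,31.3],[10.2,-9.5,5.7,0,0,0,31.3],[0,0,0,0,0,0,31.3],[0,0,0,0,0,0,31.3]]

```text
time: 16.75
tool_pos: [0.5671, 0.207, 0.2642]
tool_rot: [-0.079, 0.909, 0.357, 0.201]
contact_force: [-0.2, 0.3, -0.7]
gripper_width: 0.367
grasp_force: 10.6
```

```bash
python3 t.py .233 .012 .06; python3 - <<'E'
from t import *
f=cam("top"); g=cam("side"); o=[]
T=Rm
for ff in(f,g):
    c=s["tool_pos"]+Rm@G; u=proj(ff,c)[0]; k=5
    x,y=(u-40).astype(int); im=cv2.resize(ff["image"][y:y+80,x:x+78],None,fx=k,fy=k,interpolation=cv2.INTER_CUBIC)
    for d in(-.08,.08):
        L=[((proj(ff,c+Rm@[d,w,0])[0]+.5-[x,y])*k).astype(int) for w in(-.016,.016)]; cv2.line(im,tuple(map(int,L[0])),tuple(map(int,L[1])),(0,0,255),1)
    Q=np.array([scope_pt(p,.233,*a) for a in((-.08,.018,.002),(-.088,.018,.002),(-.088,-.018,.002),(-.08,-.018,.002))])
    cv2.polylines(im,[((proj(ff,Q)+.5-[x,y])*k).astype(int)],True,(0,255,0),1); o.append(im)
cv2.imwrite("pics/app.png",np.hstack(o))
E
```

```text
pos err mm (tool) [-0.3  0.3 -0.1] rot deg [ 0.04  0.01 -0.03]
[ 0.1  -0.3   1.89  0.28  1.21  0.87] [-0.2  0.3 -0.7] 10.646661669015884
tube mid in cradle s,-y,-n mm [ 12.3  -0.3 -59.9]
```

View pics/app.png

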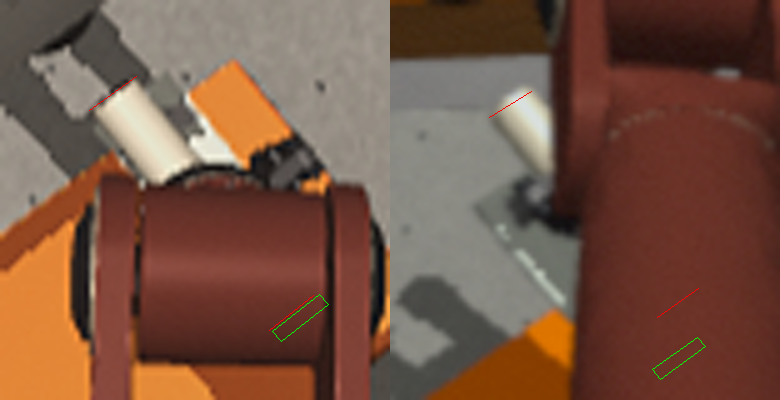

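The tube's upper end matches the predicted red line in both views, so the carried pose is good. Now I'll lower it along the cradle normal.

Call:
servo_tool:
  moves:
    - [[0,0,6,0,0,0,31.3],[0,0,10,0,0,0,31.3],[0,0,10,0,0,0,31.3],[0,0,8,0,0,0,31.3],[0,0,4,0,0,0,31.3],[0,0,2,0,0,0,31.3],[0,0,2,0,0,0,31.3],[0,0,0,0,0,0,31.3]]

```text
time: 17.85
tool_pos: [0.5802, 0.2196, 0.226]
tool_rot: [-0.079, 0.909, 0.357, 0.202]
contact_force: [-1.1, -0.3, -2.5]
gripper_width: 0.367
grasp_force: 10.7
```

Call:
servo_tool:
  moves:
    - [[0,0,1,0,0,0,31.3],[0,0,1,0,0,0,31.3],[0,0,1,0,0,0,31.3]]

```text
time: 18.23
tool_pos: [0.5811, 0.2204, 0.2232]
tool_rot: [-0.079, 0.909, 0.357, 0.201]
contact_force: [1.1, -0.0, -1.9]
gripper_width: 0.37
grasp_force: 10.7
```

Call:
servo_tool:
  moves:
    - [[0,0,1,0,0,0,31.3],[0,0,1,0,0,0,31.3],[0,0,1,0,0,0,31.3]]

```text
time: 18.6
tool_pos: [0.582, 0.2213, 0.2204]
tool_rot: [-0.079, 0.909, 0.357, 0.201]
contact_force: [0.2, 1.0, -1.3]
gripper_width: 0.367
grasp_force: 10.7
```

Call:
servo_tool:
  moves:
    - [[0,0,1,0,0,0,31.3],[0,0,1,0,0,0,31.3],[0,0,1,0,0,0,31.3]]

```text
time: 18.98
tool_pos: [0.583, 0.2222, 0.2177]
tool_rot: [-0.079, 0.909, 0.357, 0.201]
contact_force: [-0.6, 0.4, -1.4]
gripper_width: 0.366
grasp_force: 10.7
```

Call:
servo_tool:
  moves:
    - [[0,0,1,0,0,0,31.3],[0,0,1,0,0,0,31.3]]

```text
time: 19.23
tool_pos: [0.5836, 0.2228, 0.2159]
tool_rot: [-0.079, 0.909, 0.357, 0.201]
contact_force: [0.0, 0.0, -1.8]
gripper_width: 0.37
grasp_force: 10.7
```

Call:
servo_tool:
  moves:
    - [[0,0,1,0,0,0,31.3],[0,0,1,0,0,0,31.3]]

```text
time: 19.48
tool_pos: [0.5842, 0.2233, 0.2141]
tool_rot: [-0.079, 0.909, 0.357, 0.201]
contact_force: [0.4, 0.4, -1.3]
gripper_width: 0.368
grasp_force: 10.7
```

Call:
servo_tool:
  moves:
    - [[0,0,1,0,0,0,31.3],[0,0,1,0,0,0,31.3]]

```text
time: 19.73
tool_pos: [0.5854, 0.2234, 0.2133]
tool_rot: [-0.078, 0.909, 0.357, 0.202]
contact_force: [-2.3, -5.0, 3.9]
gripper_width: 0.37
grasp_force: 11.2
```

Call:
servo_tool:
  moves:
    - [[0,0,1,0,0,0,31.3],[0,0,0.5,0,0,0,31.3]]

```text
time: 19.98
tool_pos: [0.5863, 0.2234, 0.2129]
tool_rot: [-0.078, 0.909, 0.357, 0.203]
contact_force: [-3.3, -7.5, 5.6]
gripper_width: 0.371
grasp_force: 11.4
```

Call:
servo_tool:
  moves:
    - [[0,0,1,0,0,0,31.3],[0,0,0.5,0,0,0,31.3]]

```text
time: 20.23
tool_pos: [0.5872, 0.2234, 0.2123]
tool_rot: [-0.077, 0.909, 0.357, 0.203]
contact_force: [-4.2, -8.8, 8.5]
gripper_width: 0.367
grasp_force: 11.7
```

Call:
servo_tool:
  moves:
    - [[0,1,-1,0,0,0,31.3],[0,1,0,0,0,0,31.3]]

```text
time: 20.48
tool_pos: [0.5876, 0.2231, 0.2119]
tool_rot: [-0.079, 0.909, 0.357, 0.203]
contact_force: [0.1, -2.3, 3.4]
gripper_width: 0.367
grasp_force: 11.1
```

```bash
python3 - <<'E'
from t import *
print("F tool",(Rm.T@s["contact_force"]).round(1),"T tool",(Rm.T@s["ft_torque"]).round(2),s["grasp_force"])
T,t=goal(.233,0,0); m=np.linalg.solve(T,s["tool_pos"]+Rm@G-scope_pt(p,.233,0,0,0)); print((m*1e3).round(1),np.degrees(R.from_matrix(Rm.T@T).as_rotvec()).round(2))
E
```

```text
F tool [ 0.1  1.7 -3.7] T tool [-0.15 -0.19 -0.  ] 11.093869060277939
[13.7  1.8 -1.6] [ 0.07 -0.14 -0.01]
```

Call:
servo_tool:
  moves:
    - [[0,0.7,0,0,0,0,31.3],[0,0.5,0.3,0,0,0,31.3]]

```text
time: 20.72
tool_pos: [0.5881, 0.2225, 0.211]
tool_rot: [-0.079, 0.909, 0.357, 0.202]
contact_force: [-0.6, -1.2, 5.1]
gripper_width: 0.37
grasp_force: 11.2
```

```bash
cat > r.py <<'E'
from t import *
print("F tool",(Rm.T@s["contact_force"]).round(1),"T tool",(Rm.T@s["ft_torque"]).round(2),s["grasp_force"])
T,t=goal(.233,0,0); m=np.linalg.solve(T,s["tool_pos"]+Rm@G-scope_pt(p,.233,0,0,0)); print((m*1e3).round(1),np.degrees(R.from_matrix(Rm.T@T).as_rotvec()).round(2))
E
python3 r.py
```

```text
F tool [ 1.   0.5 -5.2] T tool [-0.01 -0.16  0.05] 11.247970461845398
[13.3  2.6 -0.8] [ 0.02 -0.08 -0.02]
```

Seated, with almost no lateral force. Now easing it down the slope.

Call:
servo_tool:
  moves:
    - [[-1,0,0,0,0,0,31.3],[-1.5,0,0,0,0,0,31.3],[-1.5,0,0,0,0,0,31.3],[-1.5,0,0,0,0,0,31.3],[-1.5,0,0,0,0,0,31.3]]

```text
time: 21.35
tool_pos: [0.5834, 0.2181, 0.208]
tool_rot: [-0.079, 0.909, 0.357, 0.202]
contact_force: [2.1, 0.0, 5.2]
gripper_width: 0.369
grasp_force: 11.1
```

```bash
python3 r.py
```

```text
F tool [ 3.6  1.4 -4. ] T tool [-0.21  0.39  0.1 ] 11.094337552785873
[ 6.3  2.6 -0.8] [ 0.04 -0.1  -0.01]
```

Call:
servo_tool:
  moves:
    - [[-1,0,0,0,0,0,31.3],[-1,0,0,0,0,0,31.3],[-0.5,0,0,0,0,0,31.3]]

```text
time: 21.72
tool_pos: [0.5818, 0.2165, 0.2069]
tool_rot: [-0.079, 0.909, 0.357, 0.202]
contact_force: [2.7, 0.6, 5.4]
gripper_width: 0.367
grasp_force: 11.1
```

Call:
servo_tool:
  moves:
    - [[-0.7,0,0,0,0,0,31.3],[-0.7,0,0,0,0,0,31.3]]

```text
time: 21.98
tool_pos: [0.5809, 0.2157, 0.2063]
tool_rot: [-0.079, 0.909, 0.357, 0.202]
contact_force: [2.3, 1.0, 5.5]
gripper_width: 0.369
grasp_force: 11.1
```

Call:
servo_tool:
  moves:
    - [[-0.7,0,0,0,0,0,31.3],[-0.7,0,0,0,0,0,31.3]]

```text
time: 22.22
tool_pos: [0.58, 0.2148, 0.2058]
tool_rot: [-0.079, 0.909, 0.357, 0.202]
contact_force: [2.3, 0.8, 5.3]
gripper_width: 0.371
grasp_force: 11.1
```

```bash
python3 r.py
```

```text
F tool [ 4.3  1.  -3.8] T tool [-0.18  0.46  0.12] 11.090724617242813
[ 1.   2.7 -0.8] [ 0.04 -0.1  -0.01]
```

Call:
servo_tool:
  moves:
    - [[-0.7,0,0,0,0,0,31.3],[-0.5,0,0,0,0,0,31.3]]

```text
time: 22.48
tool_pos: [0.5798, 0.2147, 0.2057]
tool_rot: [-0.08, 0.908, 0.356, 0.203]
contact_force: [7.1, 4.1, 4.3]
gripper_width: 0.366
grasp_force: 10.8
```

Call:
servo_tool:
  moves:
    - [[-0.6,0,0,0,0,0,31.3],[-0.5,0,0,0,0,0,31.3]]

```text
time: 22.72
tool_pos: [0.5797, 0.2147, 0.206]
tool_rot: [-0.08, 0.908, 0.356, 0.205]
contact_force: [8.9, 7.6, 3.8]
gripper_width: 0.369
grasp_force: 10.7
```

Call:
servo_tool:
  moves:
    - [[-0.6,0,0,0,0,0,31.3],[-0.5,0,0,0,0,0,31.3]]

```text
time: 22.98
tool_pos: [0.5796, 0.2145, 0.2064]
tool_rot: [-0.08, 0.908, 0.356, 0.206]
contact_force: [9.0, 8.4, 4.3]
gripper_width: 0.369
grasp_force: 10.7
```

```bash
python3 r.py
```

```text
F tool [12.9 -0.1  1.5] T tool [0.07 2.05 0.06] 10.731186121702194
[ 0.6  2.6 -1.6] [ 0.08 -0.52 -0.03]
```

The tube meets the foot plate at s≈0.6 mm. I'll relax the push, then let go slowly.

Call:
servo_tool:
  moves:
    - [[1,0,0,0,0,0,31.3],[1,0,0,0,0,0,31.3],[0,0,0,0,0,0,31.3]]

```text
time: 23.35
tool_pos: [0.5797, 0.2147, 0.2058]
tool_rot: [-0.08, 0.908, 0.357, 0.204]
contact_force: [5.3, 4.2, 4.0]
gripper_width: 0.367
grasp_force: 10.9
```

```bash
python3 r.py
```

```text
F tool [ 7.8  0.6 -0.7] T tool [-0.04  1.15  0.05] 10.903931111097336
[ 0.7  2.6 -0.9] [ 0.05 -0.24 -0.01]
```

Call:
servo_tool:
  moves:
    - [[0,0,0,0,0,0,31.7],[0,0,0,0,0,0,32],[0,0,0,0,0,0,32.5],[0,0,0,0,0,0,33.5]]

```text
time: 23.85
tool_pos: [0.5773, 0.2136, 0.2027]
tool_rot: [-0.08, 0.909, 0.357, 0.2]
contact_force: [0.2, 1.2, 0.1]
gripper_width: 0.39
grasp_force: 0.2
```

```bash
python3 r.py
```

```text
F tool [ 0.9 -0.8  0.3] T tool [ 0.01 -0.19 -0.01] 0.1504318043589592
[-2.7  1.9  0.8] [-0.11  0.18 -0.05]
```

Call:
servo_tool:
  moves:
    - [[0,0.7,0,0,0,0,36],[0,0,0,0,0,0,40],[0,0,0,0,0,0,46],[0,0,0,0,0,0,50],[0,0,-4,0,0,0,50],[0,0,-10,0,0,0,50],[0,0,-15,0,0,0,50],[0,0,-20,0,0,0,50],[0,0,-30,0,0,0,50],[0,0,-30,0,0,0,50]]

```text
time: 25.1
tool_pos: [0.5449, 0.1814, 0.3054]
tool_rot: [-0.079, 0.909, 0.357, 0.202]
contact_force: [-0.3, -0.5, -0.4]
gripper_width: 0.588
grasp_force: 0.0
```

Call:
servo_tool:
  moves:
    - [[-10,10,-5,0,0,0,50],[-30,35,-15,0,0,0,50],[-30,40,-15,0,0,0,50],[-30,40,-15,0,0,0,50],[-30,40,-15,0,0,0,50],[-15,20,-5,0,0,0,50],[0,0,0,0,0,0,50]]

```text
time: 25.98
tool_pos: [0.5527, -0.0653, 0.3037]
tool_rot: [-0.08, 0.91, 0.355, 0.201]
contact_force: [-0.2, 0.7, 0.8]
gripper_width: 0.587
grasp_force: 0.0
```

```bash
python3 - <<'E'
from t import *
o=[]
for n in("top","side"):
    ff=cam(n); u=proj(ff,scope_pt(p,.234,0,0,0))[0]; k=6; x,y=(u-33).astype(int)
    im=cv2.resize(ff["image"][y:y+66,x:x+66],None,fx=k,fy=k,interpolation=cv2.INTER_CUBIC)
    Q=np.array([scope_pt(p,.234,a,b,.016 if abs(a)<.07 else 0) for a,b in((-.08,.016),(.08,.016),(.08,-.016),(-.08,-.016))])
    cv2.polylines(im,[((proj(ff,Q)+.5-[x,y])*k).astype(int)],True,(0,0,255),1); o.append(im)
cv2.imwrite("pics/end.png",np.hstack(o))
E
```

```text
(no output)
```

View pics/end.png

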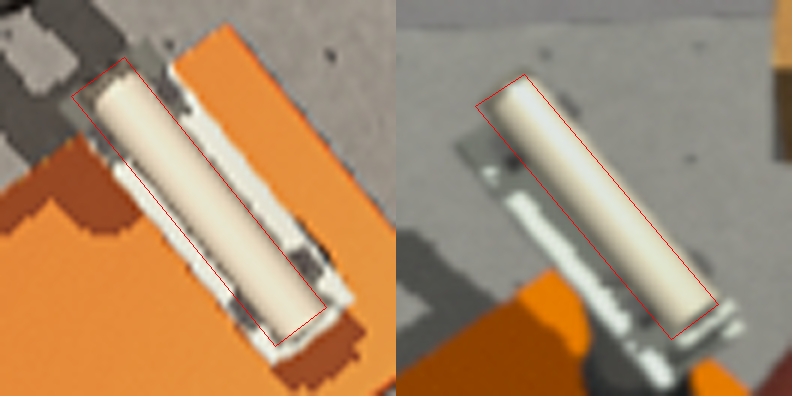

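The tube lies along the cradle. In both views its lower end, near (302,327) and (692,322), is at the foot plate. The arm is clear, so I'm handing in.

```bash
python3 -c "
from plant import manip
print(manip.job_done())"
```

```text
the job is handed in; nothing more can be done
None
```

The long tube is in the cradle with its lower end against the foot plate, released, and the job was handed in at about 26 s; readings stayed at or below 11.7 N grip and about 13 N contact force, and the other objects were not touched.

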